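# Click the suction nozzle onto the bench port

### The arm

A 6-joint arm with a two-finger parallel gripper is mounted at the origin on the work surface. World frame = base frame: x ahead of the robot, y to its left, z up, the work surface at z = 0. Lengths are in mm, angles in rad, forces in N, time in s.
With the tool pointing down it reaches from about 325 to 775 mm from the base axis. Payload 5.5 kg.
Tool frame: the origin (TCP) lies midway between the tips of the shut fingers; the grasp point (between the pads) lies 19 mm behind it; z points along the fingers, y is the line along which they close (so a half turn about z gives the same grasp; the last joint's range is limited). The gripper opens to 85 mm and grips with 20 to 120 N. Pads are 22 mm wide; open, the fingers measure 114 mm over their backs; the gripper's body (76 mm by 85 mm) begins 54 mm behind the grasp point. The pads swing forward as they close: fully open they stand 13 mm farther back than shut.
Start: joints at [1.222, 0.091, 1.231, -0, 1.82, -0.057], TCP at [172.61, 574.649, 199.275] pointing down, gripper open.
Joint ranges: [-2.87, 2.87], [-0.86, 2.18], [0.17, 2.46], [-1.51, 4.65], [0.06, 2.69], [-2.65, 2.65]. Speed limits (rad/s): [2.57, 2.57, 3.01, 3.14, 3.14, 3.14].

### API

Orientations are given as a rotation vector (axis times angle).
In Python, from bench import bot, snapshot, calibration, job_done gives the robot as it stands.
- The arm moves only by the tool drive_tool, never from a script. Its argument "increments" is a list of rows, each an object with "travel": the shift along the world's x, y, z normalised to -1 to 1, where 1 is 0.4 m, a list of three; "twist": the turn about the world's z normalised to -1 to 1, where 1 is 30 degrees. In form: [{"travel": [tx, ty, tz], "twist": twist}, ...]. A call has 1 to 5 rows; each row is the pose to reach, as a shift and turn from the pose commanded when the call began; what a row does not reach only later rows make up. A row lasts 1/12 s, in which the tool goes at most 41.7 mm and 7.16 degrees, less where a joint would pass 70% of its speed; a pose out of reach is approached as far as the arm can. A call with a number of a shift or a turn outside -1 to 1 is refused whole. A call with a gripper value outside its range is refused whole. "fingers" is the closure, from -1 (fully open) to 1 (shut), set as the call begins (left out, the last holds). The fingers move at their own pace and stop on an object; "newtons" is the grip in N (left out, the last holds). Time passes only in rows, so rows that repeat a pose let the fingers close. It gives the time, the measured TCP pose, the force, the opening and the grip force at its end, in the units of the state.
- bot.sense(): the state, without advancing time (a new reading comes with each control period).
- snapshot(name): name is "side" or "top" or "wrist"; returns (picture, depth): 384x512x3 uint8, blue, green, red; 384x512 float32, mm along the optical axis (not along the pixel's ray), 0 where there is no reading.
- calibration(name): a dict with "K" (3x3 intrinsics, pixels), "rvec" (rotation vector, rad) and "tvec" (3), from world to camera coordinates, as OpenCV has them. Camera axes: x right, y down, z forward; pixel columns grow to the right and rows downward; lengths in mm; the calibration is good to about 2 mm. A picture is of the moment at which its call begins: read the wrist's pose just before it. calibration takes no time and is no camera call; for the wrist camera it gives the pose at the moment of the call.
- job_done(): hands the job in; it is judged then, once.
The state is a dict: "time": time; "joint_positions": joint angles; "joint_velocities": joint speeds; "effort": joint torques, N m; "position": TCP position; "tcp_rot": TCP orientation; "contact_force": force on the tool from outside, world axes, zero at the start; "moment": the same for the moment, N m; "gripper_width": finger opening in mm; "finger_force": force on a finger pad.
Only numpy, scipy, OpenCV 4.12 (cv2) and the standard library are available. Lean on these libraries where they do the work, as an engineer would, in place of code of your own. Each camera call takes 0.05 s, during which the arm holds its last target. There are 200 camera calls.

### The job

Fit the flat suction nozzle to the bench's suction port: pick it up, slide its socket down over the upright stub until it sits on the rubber seal, and turn it gently, still held down, until the spring button pops out through the hole in the socket; then let go. Find the button's place by feel and never force the nozzle against the port (stay under 25 N or so), and leave the other things on the bench alone.

Things in the scene. Friction and masses are not known exactly. Their poses are not given: they have to be found in the camera images.
- nozzle_center (a point): Centre, half-way up, of the grey flat suction nozzle, 170 mm tall, 110 to 220 g, standing upright, z up. This point is 85 mm above the mouth. Lowest 70 mm: round socket, 46 mm outside, bore 40 mm across and 70 mm deep, open below.
- nozzle_blade (a point): Middle of the nozzle's flat blade, the place to grip: 132.5 mm above the mouth; the blade is 22 mm thick along the nozzle's x and 44 mm wide along its y, from 95 mm above the mouth to the top at 170 mm. Grip across the 22 mm.
- nozzle_hole (a point): Middle of the one rectangular hole in the socket's wall, on the nozzle's +x side, 21.5 mm off its axis: 10.7 mm wide, from 20.5 to 38.5 mm above the mouth. The wall is 3 mm thick.
- port_seat (a point): On the axis of the suction port, fixed to the bench, level with the top of its black rubber seal ring, 36 mm above the bench; z up. Flange 90 mm across, seal 49 mm. The socket's mouth rests on the seal, which is springy: it gives about 3 mm per 10 N, at most 4 mm, then it is solid.
- stub_top (a point): Top of the upright metal stub on the port's axis, 55 mm above the seal; stub 37 mm across, bevelled at the top. A spring button sticks 6 mm out of its side, 22 to 34 mm above the seal, 8.6 mm wide: sloped on top (a socket pushed down presses it in with 5 to 12 N), flat below and at its flanks. It points along this point's +x to within 0.6 rad either way, not measured; the stub does not turn.
- latch (a joint): Spring button's travel: 0 m = fully out, 0.0065 m = pressed in; 0.003 to 0.006 m while the plain wall of the socket covers it. With the socket on the seal (squashed 0 to 4 mm) and the hole within about 0.1 rad of the button, it pops out through the hole; its flanks then stop the nozzle from turning more than about 0.15 rad either way (do not twist against them with over 0.4 N m).
- brush_head: round brush head, 60 mm across and 90 mm tall, standing on a 46 mm round socket that has no side hole (the wrong nozzle); its origin is on its underside. Bystander, to be left alone.
- reducer: black ring, 54 mm across, 35 mm tall; its origin is on its underside. Bystander, to be left alone.
- screwdriver: screwdriver lying on the bench; its origin is on its underside. Bystander, to be left alone.
- spanner: spanner lying on the bench; its origin is on its underside. Bystander, to be left alone.
- hammer: hammer lying on the bench; its origin is on its underside. Bystander, to be left alone.
- screw_jar: glass jar, 64 mm across, 85 mm tall; its origin is on its underside. Bystander, to be left alone.
- tape_measure: tape measure, 38 x 70 x 66 mm, standing; its origin is on its underside. Bystander, to be left alone.
- offcut: wooden block 120 x 45 x 19 mm; its origin is on its underside. Bystander, to be left alone.
There are look-alikes about, which are no part of the job. What is shaped like the part that bears nozzle_center but pink or purple is not meant.

How it is judged (in metres and radians):
On the way, in this order (a step that is already met when the one before it is completed fails the run):
1. the socket is slid over the stub, past the button, which it presses in (z of nozzle_center in the frame of port_seat below 0.103 m and horizontal distance between nozzle_center and port_seat below 0.008 m and value of joint latch above 0.002 m), for 0.05 s.
2. the socket is down on the seal and the button has popped out through the hole (z of nozzle_center in the frame of port_seat below 0.088 m and horizontal distance between nozzle_center and port_seat below 0.006 m and value of joint latch below 0.0015 m), for 0.2 s.
At the end, for the whole second after the job is handed in: The nozzle stands released and at rest on the port: its axis within 6 mm of the stub's, upright within 0.08 rad, its mouth no more than 3 mm above the seal's free height, and the spring button out (latch below 1.5 mm) through the hole (all of step 2 and z of nozzle_center in the frame of port_seat above 0.079 m and angle between nozzle_center's own z axis and vertical below 0.08 rad and linear speed of nozzle below 0.02 m/s); the robot touches nothing.
It fails at once if the nozzle is forced against the port, stub, seal or button with more than 60 N (contact force between nozzle and port above 60 N).
It fails at once if another thing on the bench is displaced by more than 30 mm (distance of any of brush_head, reducer, screwdriver, spanner, hammer, screw_jar, tape_measure, offcut from where it was at the start of the episode above 0.03 m).
It also fails if it takes over 67 s, if anything falls off the work surface, if the arm or the gripper's body presses on something with over 40 N, if the wrist force passes 120 N, or if a joint passes its speed limit or range.

## Working session

There is one attempt and no reset: what is moved stays moved. The work goes in short steps, Python scripts to look and compute and a tool call to move; the robot and the scene stay as the last step left them, time stands still between calls to the robot, and variables do not carry over. Pictures are saved under pics/ and viewed, at most 10 in all, crops included, and the job is handed in when it is done.

Besides the shell and the picture viewer there is one more tool, called after "Request:" as name([rows], argument=value, ...), one row to a line, values as JSON. drive_tool: Moves the arm, as the interface text tells. Scaled input: -1 to 1 covers 0.4 m each way for a shift and 30 degrees each way for a turn. Its arguments: {"type":"object","properties":{"increments":{"type":"array"},"fingers":{"type":"number"},"newtons":{"type":"number"}},"required":["increments"]}

```bash
mkdir -p pics; ls; python3 - <<'E'
from bench import bot,snapshot,calibration
import cv2,numpy as np
for n in ("top","side"):
    p,d=snapshot(n); np.savez(f"{n}0.npz",p=p,d=d); cv2.imwrite(f"pics/{n}0.png",p)
    c=calibration(n); R=cv2.Rodrigues(np.array(c["rvec"]))[0]; print(n,np.round(c["K"],1).tolist(),np.round(-R.T@np.array(c["tvec"]).ravel()),np.round(R,2).tolist())
print(bot.sense())
E
```

```text
pics
top [[378.7, 0.0, 256.1], [0.0, 378.7, 193.1], [0.0, 0.0, 1.0]] [ 307.  -34. 1294.] [[0.04, -1.0, 0.01], [-0.97, -0.05, -0.22], [0.22, 0.0, -0.98]]
side [[434.2, 0.0, 257.0], [0.0, 434.2, 192.5], [0.0, 0.0, 1.0]] [ -53. -680. 1027.] [[0.72, -0.69, -0.01], [-0.5, -0.51, -0.7], [0.48, 0.52, -0.71]]
{'time': 0.1, 'joint_positions': array([ 1.22233450e+00,  9.18199570e-02,  1.23176443e+00,  8.14611609e-08,
        1.81980196e+00, -5.66613141e-02]), 'joint_velocities': array([ 0.00065342, -0.00288001, -0.00160266,  0.00307576,  0.00059666,
        0.00013471]), 'effort': array([ 1.63263736e-03, -4.60212600e+01, -4.19219792e+01, -1.42368890e-04,
        1.06441788e-02, -2.09474609e-05]), 'position': array([172.48052264, 574.35313521, 198.24278659]), 'tcp_rot': array([-4.56682054e-01, -3.10785627e+00,  2.75959134e-03]), 'contact_force': array([-0.07627234,  0.07719279, -0.15528132]), 'moment': array([-0.00933713, -0.00141598, -0.00348467]), 'finger_force': 0.0, 'gripper_width': 85.52653675071392}
```

View pics/top0.png

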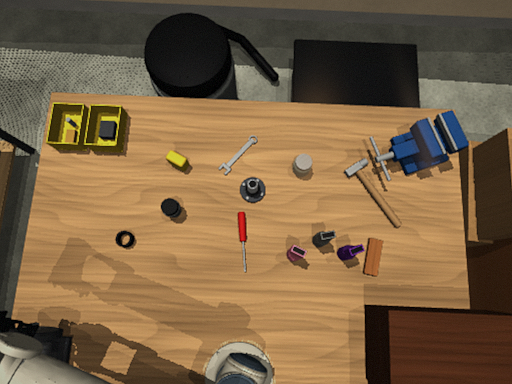

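View pics/side0.png

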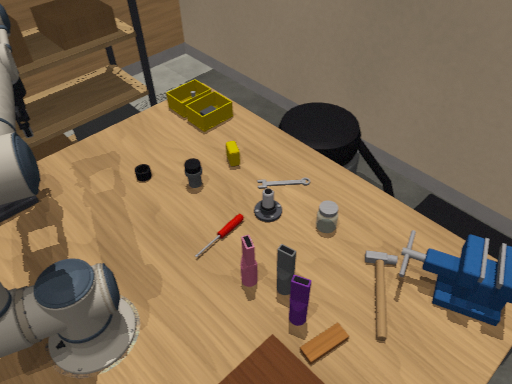

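The top view shows the port at about (252,188), the grey nozzle at (325,238), the pink one at (297,253) and the purple one at (350,252). In the side view the grey nozzle is at (286,270) and the port at (268,205).

```bash
cat > h.py <<'E'
import cv2,numpy as np
from bench import bot,snapshot,calibration
def cloud(d,c):
    K=np.array(c["K"]);R=cv2.Rodrigues(np.array(c["rvec"]))[0];t=np.array(c["tvec"]).ravel()
    v,u=np.mgrid[:d.shape[0],:d.shape[1]]
    P=np.stack([(u-K[0,2])/K[0,0]*d,(v-K[1,2])/K[1,1]*d,d],-1)
    P=(P-t)@R; P[d<=0]=np.nan
    return P
E
python3 - <<'E'
from h import *
for n in ("top","side"):
    z=np.load(n+"0.npz"); P=cloud(z["d"],calibration(n)); np.save(n+"P.npy",P)
    def ext(lab,u0,u1,v0,v1,zl,zh):
        Q=P[v0:v1,u0:u1].reshape(-1,3); C=z["p"][v0:v1,u0:u1].reshape(-1,3)
        m=(Q[:,2]>zl)&(Q[:,2]<zh); q=Q[m]
        if len(q)<4: print(n,lab,len(q));return
        r=cv2.minAreaRect(q[:,:2].astype(np.float32)); print(n,lab,len(q),q.mean(0).round(1),np.round(r[0]),np.round(r[1]),round(r[2]),C[m].mean(0).round())
    B=dict(top=dict(grey=(312,338,228,248),pink=(285,310,243,266),purple=(337,366,240,262),port=(238,268,174,204)),
      side=dict(grey=(274,298,243,297),pink=(238,260,234,290),purple=(288,313,274,328),port=(252,284,185,222)))[n]
    for k,b in B.items():
        if k=="port": ext("stub",*b,82,98); ext("flange",*b,8,45)
        else: ext(k+" top",*b,160,180); ext(k+" low",*b,15,80)
E
```

```text
top grey top 114 [ 441.1 -249.1  170.3] [ 442. -250.] [22. 44.] 13 [60. 65. 68.]
top grey low 61 [ 434.5 -238.4   53.4] [ 440. -242.] [45. 31.] 10 [37. 43. 47.]
top pink top 117 [ 390.3 -163.5  170.4] [ 391. -164.] [43. 22.] 66 [ 82.  77. 114.]
top pink low 42 [ 379.3 -151.    53.1] [ 383. -151.] [44. 16.] 32 [53. 47. 92.]
top purple top 117 [ 401.3 -333.1  170.3] [ 402. -334.] [22. 44.] 24 [75. 38. 67.]
top purple low 83 [ 396.9 -321.5   53.4] [ 399. -329.] [45. 36.] 25 [44. 19. 39.]
top stub 93 [605.9 -17.6  90.7] [607. -17.] [33. 33.] 47 [78. 80. 81.]
top flange 369 [600.5 -17.6  17.3] [606. -17.] [86. 87.] 4 [61. 62. 62.]
side grey top 225 [ 427.9 -269.1  169. ] [ 424. -285.] [119.  41.] 63 [70. 61. 71.]
side grey low 213 [ 425.8 -258.6   50.8] [ 430. -259.] [20. 44.] 39 [52. 50. 53.]
side pink top 146 [ 388.7 -165.5  169.1] [ 391. -163.] [47. 22.] 66 [ 87.  77. 116.]
side pink low 246 [ 379.7 -175.4   49.7] [ 385. -170.] [31. 45.] 50 [ 67.  56. 106.]
side purple top 193 [ 399.6 -335.7  169.2] [ 401. -334.] [23. 44.] 25 [81. 41. 72.]
side purple low 297 [ 395.6 -332.1   50.2] [ 411. -308.] [103.  42.] 65 [65. 29. 56.]
side stub 89 [604.7 -20.2  89.7] [607. -19.] [34. 35.] 80 [89. 93. 98.]
side flange 419 [600.4 -24.5  18.9] [633.   6.] [156.  86.] 44 [68. 68. 70.]
```

```bash
python3 - <<'E'
from h import *
p=np.load("side0.npz")["p"]; q=np.load("top0.npz")["p"]
f=lambda im,u0,u1,v0,v1:cv2.resize(im[v0:v1,u0:u1],(400,600),interpolation=cv2.INTER_CUBIC)
a=np.hstack([f(p,266,306,240,300),f(p,248,288,180,240)])
cv2.imwrite("pics/c1.png",np.clip(a.astype(float)*1.8,0,255).astype(np.uint8))
P=np.load("topP.npy")[228:248,312:338].reshape(-1,3); P=P[P[:,2]>160][:,:2]
w,V=np.linalg.eigh(np.cov(P.T)); print(w,V)
E
```

```text
[ 41.00877694 166.41868023] [[-0.96826523 -0.24992489]
 [-0.24992489  0.96826523]]
```

View pics/c1.png

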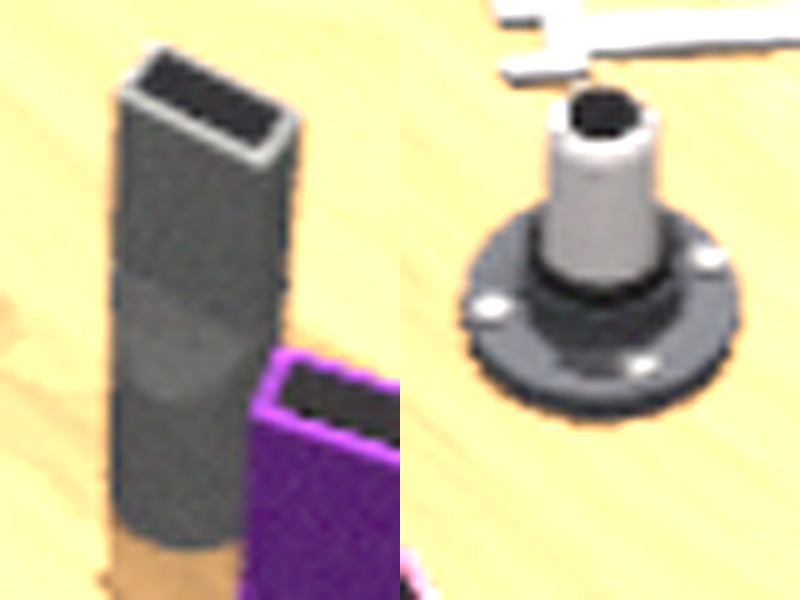

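The left crop shows the grey nozzle with no hole on the face towards the side camera, so its +x is likely at about +14°. The right crop shows the stub with no button on the camera side. Next I'll go towards the port and look with the wrist camera.

Request:
drive_tool([
  {"travel":[0.07,-0.08,0.03],"twist":-0.23},
  {"travel":[0.14,-0.16,0.06],"twist":-0.46},
  {"travel":[0.2,-0.24,0.08],"twist":-0.7},
  {"travel":[0.27,-0.32,0.1],"twist":-0.9},
  {"travel":[0.33,-0.4,0.12],"twist":-1.0},
], fingers=-1)

```text
time: 0.52
position: [302.5, 416.9, 246.2]
tcp_rot: [-1.253, -2.881, 0.001]
contact_force: [0.4, 1.4, -0.7]
gripper_width: 85.5
finger_force: 0.0
```

Request:
drive_tool([
  {"travel":[0.07,-0.08,0],"twist":-0.23},
  {"travel":[0.14,-0.16,0],"twist":-0.46},
  {"travel":[0.2,-0.24,0],"twist":-0.7},
  {"travel":[0.27,-0.32,0],"twist":-0.9},
  {"travel":[0.33,-0.4,0],"twist":-1.0},
])

```text
time: 0.93
position: [434.7, 256.6, 245.9]
tcp_rot: [-1.956, -2.458, 0.001]
contact_force: [0.1, 0.9, 0.5]
gripper_width: 85.4
finger_force: 0.0
```

```bash
python3 - <<'E'
from h import *
s=bot.sense(); print(s["time"],s["position"],s["tcp_rot"])
c=calibration("wrist"); p,d=snapshot("wrist"); cv2.imwrite("pics/w1.png",p)
R=cv2.Rodrigues(np.array(c["rvec"]))[0]; print(c["K"],-R.T@np.array(c["tvec"]).ravel(),R.round(2))
E
```

```text
0.9333 [434.6675871  256.58242961 245.8969978 ] [-1.95629882e+00 -2.45792896e+00  5.23004256e-04]
[[326.5732053    0.         260.56845616]
 [  0.         326.5732053  194.42419061]
 [  0.           0.           1.        ]] [416.87081952 336.63978158 419.95563526] [[ 0.97  0.22  0.  ]
 [ 0.21 -0.92  0.32]
 [ 0.07 -0.31 -0.95]]
```

View pics/w1.png

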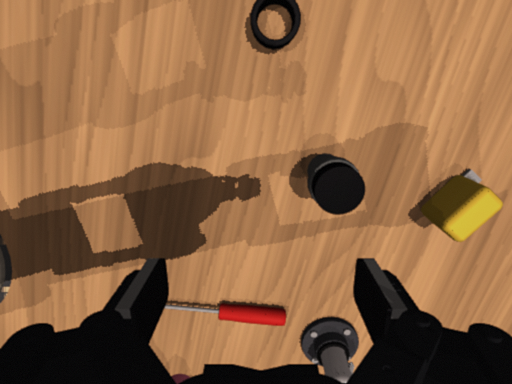

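The wrist view shows the port at (330,340), partly hidden by the gripper, with the brush head at (335,185). I'll put the wrist camera straight above the port.

Request:
drive_tool([
  {"travel":[0.05,-0.09,-0.02],"twist":0},
  {"travel":[0.1,-0.18,-0.04],"twist":0},
  {"travel":[0.15,-0.27,-0.06],"twist":0},
  {"travel":[0.2,-0.36,-0.08],"twist":0},
  {"travel":[0.24,-0.44,-0.1],"twist":0},
])

```text
time: 1.4
position: [530.3, 80.4, 205.5]
tcp_rot: [-1.949, -2.463, 0.001]
contact_force: [0.6, 0.3, 0.8]
gripper_width: 85.3
finger_force: 0.0
```

Request:
drive_tool([
  {"travel":[0.05,-0.09,0],"twist":0},
  {"travel":[0.1,-0.18,0],"twist":0},
  {"travel":[0.15,-0.27,0],"twist":0},
  {"travel":[0.2,-0.36,0],"twist":0},
  {"travel":[0.23,-0.43,0],"twist":0},
])

```text
time: 1.82
position: [622.6, -92.3, 204.9]
tcp_rot: [-1.95, -2.462, 0.002]
contact_force: [0.2, -0.3, -1.5]
gripper_width: 85.6
finger_force: 0.0
```

Request:
drive_tool([
  {"travel":[0,0,0],"twist":0},
  {"travel":[0,0,0],"twist":0},
])

```text
time: 1.98
position: [621.7, -91.0, 204.7]
tcp_rot: [-1.951, -2.459, 0.002]
contact_force: [0.0, 0.1, 0.5]
gripper_width: 85.2
finger_force: 0.0
```

```bash
python3 - <<'E'
from h import *
s=bot.sense(); print(s["time"],s["position"],s["tcp_rot"])
c=calibration("wrist"); p,d=snapshot("wrist"); P=cloud(d,c); np.savez("w2.npz",p=p,P=P)
uv,_=cv2.projectPoints(np.array([[606,-17,64.]]),np.array(c["rvec"]),np.array(c["tvec"]),np.array(c["K"]),None); u,v=uv.ravel().astype(int); print(u,v)
x0,y0=max(u-60,0),max(v-60,0)
q=p[y0:y0+120,x0:x0+120]
cv2.imwrite("pics/w2.png",np.clip(1.5*cv2.resize(q,None,fx=5,fy=5,interpolation=cv2.INTER_CUBIC).astype(float),0,255).astype(np.uint8)); print(x0,y0)
Q=P.reshape(-1,3); r=Q[:,:2]-[606,-17]; rr=np.hypot(*r.T)
for a,b in((86,97),(14,22)):
    m=(rr<60)&(Q[:,2]>a)&(Q[:,2]<b)
    print(m.sum(),cv2.minEnclosingCircle(Q[m][:,:2].astype(np.float32)),Q[m].mean(0))
m=(rr<30)&(Q[:,2]>50)&(Q[:,2]<80); print(m.sum()); print(np.c_[Q[m],rr[m],np.degrees(np.arctan2(r[m][:,1],r[m][:,0]))].round(0)[:40])
E
```

```text
1.9833 [621.69793957 -90.9528339  204.68707743] [-1.95109575e+00 -2.45905612e+00  1.72656928e-03]
261 91
201 31
1310 ((609.3539428710938, -14.860502243041992), 17.99942970275879) [609.22512966 -15.18309681  90.07515553]
294 ((609.3521118164062, -15.347421646118164), 40.89766311645508) [608.6003063  -13.16598152  15.48141656]
52
[[625.   2.  63.  27.  45.]
 [626.   3.  61.  28.  44.]
 [623.   1.  66.  25.  46.]
 [624.   1.  64.  26.  45.]
 [625.   1.  62.  27.  44.]
 [626.   2.  62.  28.  43.]
 [622.  -0.  70.  23.  47.]
 [622.  -0.  69.  24.  46.]
 [624.   0.  65.  25.  44.]
 [625.   0.  65.  25.  43.]
 [626.   1.  62.  26.  42.]
 [627.   1.  61.  27.  41.]
 [627.   1.  60.  28.  40.]
 [623.  -1.  69.  23.  44.]
 [624.  -1.  67.  24.  43.]
 [625.  -1.  67.  25.  41.]
 [626.  -0.  63.  26.  40.]
 [627.  -0.  63.  27.  39.]
 [628.   0.  59.  28.  39.]
 [624.  -2.  67.  24.  41.]
 [625.  -1.  66.  24.  40.]
 [626.  -1.  63.  26.  39.]
 [627.  -1.  63.  26.  38.]
 [628.  -1.  61.  27.  37.]
 [624.  -2.  68.  23.  39.]
 [625.  -2.  66.  24.  38.]
 [626.  -2.  65.  25.  37.]
 [627.  -2.  63.  26.  36.]
 [628.  -1.  62.  27.  35.]
 [629.  -1.  60.  28.  34.]
 [625.  -3.  68.  24.  36.]
 [626.  -3.  65.  25.  35.]
 [627.  -2.  62.  26.  34.]
 [628.  -2.  62.  27.  34.]
 [629.  -2.  60.  28.  33.]
 [625.  -4.  68.  23.  34.]
 [626.  -4.  65.  24.  33.]
 [627.  -3.  64.  25.  32.]
 [628.  -3.  64.  26.  32.]
 [629.  -3.  61.  27.  31.]]
```

View pics/w2.png

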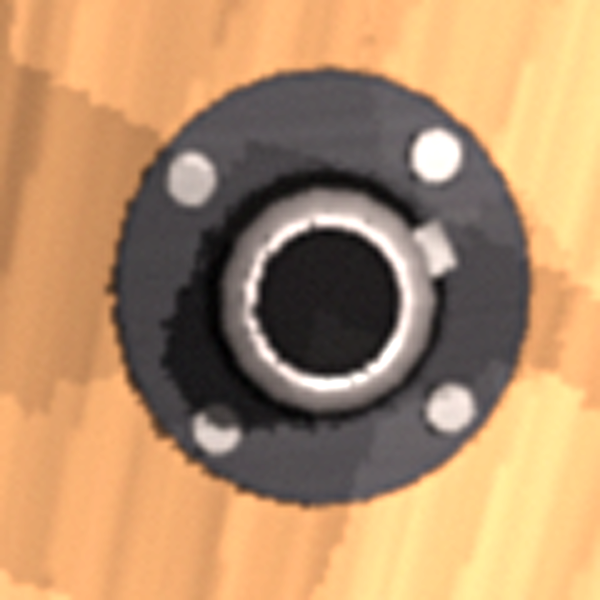

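The button is plainly seen at about (435,250) in the crop, up-right of the stub. Next I'll get its angle and move above the nozzle.

```bash
python3 - <<'E'
from h import *
z=np.load("w2.npz"); Q=z["P"].reshape(-1,3); c=np.array([609.35,-15.1]); r=Q[:,:2]-c; rr=np.hypot(*r.T)
m=(rr<28)&(rr>15)&(Q[:,2]>56)&(Q[:,2]<76)
print(m.sum(),np.degrees(np.arctan2(r[m].mean(0)[1],r[m].mean(0)[0])),rr[m].max(),np.percentile(np.degrees(np.arctan2(r[m][:,1],r[m][:,0])),[2,25,50,75,98]))
E
```

```text
52 38.016033001749754 24.37235181104936 [27.02323302 32.07975778 38.21812306 43.78988296 48.84132867]
```

Request:
drive_tool([
  {"travel":[-0.08,-0.05,0.03],"twist":0},
  {"travel":[-0.16,-0.09,0.06],"twist":0},
  {"travel":[-0.24,-0.12,0.08],"twist":0},
  {"travel":[-0.32,-0.15,0.08],"twist":0},
  {"travel":[-0.39,-0.17,0.08],"twist":0},
])

```text
time: 2.45
position: [464.1, -156.7, 239.5]
tcp_rot: [1.946, 2.464, 0.001]
contact_force: [-0.3, -0.3, 0.9]
gripper_width: 85.6
finger_force: 0.0
```

```bash
python3 - <<'E'
from h import *
c=calibration("wrist"); p,d=snapshot("wrist"); Q=cloud(d,c).reshape(-1,3); C=p.reshape(-1,3)
r=np.hypot(*(Q[:,:2]-[442,-250]).T)
for k in (35,45):
    q=Q[(r<k)&(Q[:,2]>164)&(Q[:,2]<176)]; 
    if len(q)>4: print(len(q),q.mean(0),cv2.minAreaRect(q[:,:2].astype(np.float32)))
s=bot.sense(); print(s["position"])
E
```

```text
1146 [ 443.31991997 -245.64105792  169.14327036] ((443.3926086425781, -247.78321838378906), (22.211013793945312, 44.38151550292969), 14.019915580749512)
1146 [ 443.31991997 -245.64105792  169.14327036] ((443.3926086425781, -247.78321838378906), (22.211013793945312, 44.38151550292969), 14.019915580749512)
[ 460.62933501 -157.68683383  240.05102745]
```

Request:
drive_tool([
  {"travel":[-0.02,-0.08,0],"twist":0.02},
  {"travel":[-0.035,-0.16,0],"twist":0.02},
  {"travel":[-0.045,-0.228,0],"twist":0.02},
  {"travel":[-0.045,-0.228,-0.06],"twist":0.02},
  {"travel":[-0.045,-0.228,-0.12],"twist":0.02},
])

```text
time: 2.92
position: [448.2, -249.1, 191.7]
tcp_rot: [1.934, 2.47, 0.001]
contact_force: [0.3, -0.8, -0.7]
gripper_width: 85.4
finger_force: 0.0
```

Request:
drive_tool([
  {"travel":[0,0,0],"twist":0},
])

```text
time: 3.0
position: [446.2, -246.7, 185.2]
tcp_rot: [-1.931, -2.469, 0.0]
contact_force: [0.3, 0.2, -1.6]
gripper_width: 85.4
finger_force: 0.0
```

Request:
drive_tool([
  {"travel":[-0.006,-0.004,-0.05],"twist":0},
  {"travel":[-0.006,-0.004,-0.1],"twist":0},
  {"travel":[-0.006,-0.004,-0.14],"twist":0},
  {"travel":[-0.006,-0.004,-0.178],"twist":0},
  {"travel":[-0.006,-0.004,-0.178],"twist":0},
])

```text
time: 3.42
position: [444.6, -248.2, 116.9]
tcp_rot: [-1.931, -2.472, 0.0]
contact_force: [-0.7, 0.6, -0.9]
gripper_width: 85.6
finger_force: 0.0
```

Request:
drive_tool([
  {"travel":[0,0,0],"twist":0},
  {"travel":[0,0,0],"twist":0},
  {"travel":[0,0,0],"twist":0},
])

```text
time: 3.67
position: [446.2, -250.4, 121.2]
tcp_rot: [1.934, 2.472, 0.0]
contact_force: [-0.5, -0.0, -0.1]
gripper_width: 85.5
finger_force: 0.0
```

Request:
drive_tool([
  {"travel":[0,0,0],"twist":0},
  {"travel":[0,0,0],"twist":0},
  {"travel":[0,0,0],"twist":0},
])

```text
time: 3.92
position: [445.5, -250.5, 119.8]
tcp_rot: [1.936, 2.473, 0.0]
contact_force: [0.1, 0.3, 0.6]
gripper_width: 85.4
finger_force: 0.0
```

Request:
drive_tool([
  {"travel":[-0.006,0.003,-0.013],"twist":0},
  {"travel":[-0.006,0.003,-0.013],"twist":0},
  {"travel":[-0.006,0.003,-0.013],"twist":0},
  {"travel":[-0.006,0.003,-0.013],"twist":0},
])

```text
time: 4.25
position: [442.8, -249.1, 113.7]
tcp_rot: [-1.937, -2.473, 0.0]
contact_force: [-0.2, -0.1, -0.6]
gripper_width: 85.7
finger_force: 0.0
```

Request:
drive_tool([
  {"travel":[0,0,0],"twist":0},
  {"travel":[0,0,0],"twist":0},
  {"travel":[0,0,0],"twist":0},
  {"travel":[0,0,0],"twist":0},
  {"travel":[0,0,0],"twist":0},
], fingers=1, newtons=50)

```text
time: 4.67
position: [443.0, -249.2, 114.0]
tcp_rot: [1.937, 2.474, -0.0]
contact_force: [0.8, 0.5, 0.1]
gripper_width: 25.6
finger_force: 0.0
```

Request:
drive_tool([
  {"travel":[0,0,0],"twist":0},
  {"travel":[0,0,0],"twist":0},
  {"travel":[0,0,0],"twist":0},
  {"travel":[0,0,0],"twist":0},
])

```text
time: 5.0
position: [443.1, -249.3, 114.2]
tcp_rot: [1.936, 2.473, 0.0]
contact_force: [0.1, -0.3, 2.5]
gripper_width: 21.4
finger_force: 49.2
```

Request:
drive_tool([
  {"travel":[0,0,0.05],"twist":0},
  {"travel":[0,0,0.11],"twist":0},
  {"travel":[0,0,0.18],"twist":0},
  {"travel":[0,0,0.25],"twist":0},
  {"travel":[0,0,0.31],"twist":0},
])

```text
time: 5.42
position: [442.8, -249.1, 239.3]
tcp_rot: [-1.937, -2.474, 0.0]
contact_force: [0.9, 0.4, -0.5]
gripper_width: 20.7
finger_force: 49.2
```

Request:
drive_tool([
  {"travel":[0.05,0.07,0],"twist":0},
  {"travel":[0.11,0.155,0],"twist":0},
  {"travel":[0.17,0.24,0],"twist":0},
  {"travel":[0.23,0.325,0],"twist":0},
  {"travel":[0.28,0.39,0],"twist":0},
])

```text
time: 5.83
position: [555.9, -90.5, 237.2]
tcp_rot: [-1.935, -2.474, -0.0]
contact_force: [0.6, 0.2, -1.5]
gripper_width: 21.1
finger_force: 49.3
```

Request:
drive_tool([
  {"travel":[0.05,0.07,0],"twist":0},
  {"travel":[0.09,0.13,0],"twist":0},
  {"travel":[0.12,0.17,0],"twist":0},
  {"travel":[0.12,0.17,0],"twist":0},
  {"travel":[0.12,0.17,0],"twist":0},
])

```text
time: 6.25
position: [602.9, -24.4, 236.7]
tcp_rot: [-1.933, -2.474, 0.003]
contact_force: [0.3, -0.3, -0.9]
gripper_width: 21.1
finger_force: 49.5
```

```bash
python3 - <<'E'
from h import *
p,d=snapshot("side"); s=bot.sense(); print(s["time"],s["position"],s["tcp_rot"],s["gripper_width"],s["contact_force"])
c=calibration("side"); P=cloud(d,c); x,y=s["position"][:2]
uv,_=cv2.projectPoints(np.array([[x,y,120.]]),np.array(c["rvec"]),np.array(c["tvec"]),np.array(c["K"]),None); u,v=uv.ravel().astype(int)
cv2.imwrite("pics/s2.png",np.clip(1.6*cv2.resize(p[v-55:v+45,u-40:u+40],(480,600),interpolation=cv2.INTER_CUBIC).astype(float),0,255).astype(np.uint8))
Q=P.reshape(-1,3); m=(np.hypot(*(Q[:,:2]-[x,y]).T)<40)&(Q[:,2]>100)&(Q[:,2]<150); print(m.sum(), Q[m].min(0),Q[m].mean(0))
E
```

```text
6.3 [602.63812412 -25.32411273 237.12007745] [-1.93544195e+00 -2.47318131e+00  2.20696253e-03] 21.145683596894163 [-0.89545771 -0.21701927 -2.15492753]
103 [577.58642186 -49.21816712 121.76367079] [589.24778084 -36.47769838 136.64784835]
```

View pics/s2.png

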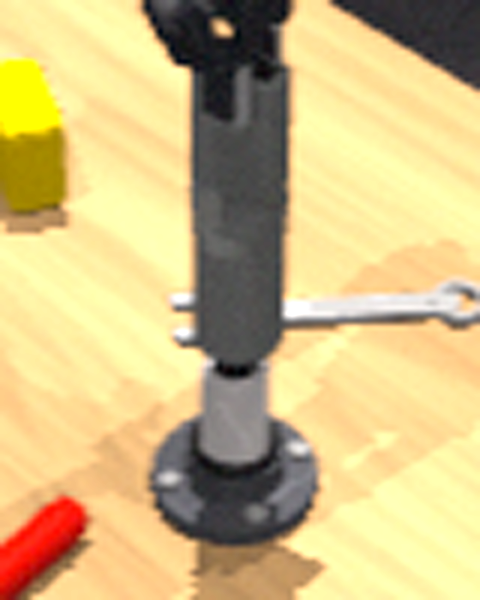

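The socket hangs over the stub and no hole shows on the side facing the camera, so the hole is at about +14°. Next I'll centre it and go down to just above the stub.

Request:
drive_tool([
  {"travel":[0.016,0.022,0],"twist":0},
  {"travel":[0.016,0.022,-0.03],"twist":0},
  {"travel":[0.016,0.022,-0.06],"twist":0},
  {"travel":[0.016,0.022,-0.06],"twist":0},
  {"travel":[0.016,0.022,-0.06],"twist":0},
])

```text
time: 6.72
position: [608.8, -16.9, 213.3]
tcp_rot: [-1.937, -2.471, 0.001]
contact_force: [0.1, 0.2, -0.9]
gripper_width: 20.8
finger_force: 49.5
```

Request:
drive_tool([
  {"travel":[0,0,0],"twist":0},
  {"travel":[0,0,0],"twist":0},
  {"travel":[0,0,0],"twist":0},
])

```text
time: 6.97
position: [609.6, -16.6, 215.1]
tcp_rot: [1.936, 2.472, 0.001]
contact_force: [0.9, 0.7, -0.9]
gripper_width: 21.0
finger_force: 49.5
```

```bash
python3 - <<'E'
from h import *
s=bot.sense(); print(s["time"],s["position"],s["contact_force"],s["moment"])
for n in("top","side"):
    p,d=snapshot(n); Q=cloud(d,calibration(n)).reshape(-1,3)
    q=Q[(np.hypot(*(Q[:,:2]-[609,-17]).T)<32)&(Q[:,2]>102)&(Q[:,2]<155)]
    # fit circle r=23 to socket wall points
    from scipy.optimize import least_squares
    f=least_squares(lambda a:np.hypot(*(q[:,:2]-a).T)-23,[612,-12],loss="soft_l1"); print(n,len(q),f.x,np.std(f.fun))
    z=np.load(n+"0.npz"); Q=cloud(z["d"],calibration(n)).reshape(-1,3)
    q=Q[(np.hypot(*(Q[:,:2]-[607,-17]).T)<26)&(Q[:,2]>42)&(Q[:,2]<85)]
    f=least_squares(lambda a:np.hypot(*(q[:,:2]-a).T)-18.5,[612,-12],loss="soft_l1"); print(n,"stub",len(q),f.x,np.std(f.fun))
E
```

```text
6.9667 [609.61367525 -16.5925997  215.09704077] [ 0.89810617  0.68641748 -0.89775405] [-0.01873345 -0.0639284   0.00921477]
top 46 [608.7123445  -17.45333704] 0.513554197890815
top stub 35 [608.07865915 -17.34345642] 1.020172000497235
side 196 [609.10687704 -16.38768625] 1.3718905632855873
side stub 109 [608.50175634 -15.9263796 ] 1.6397909806690951
```

Two views put the socket within 0.6 mm of the stub, so I'll go down in steps and watch the force.

Request:
drive_tool([
  {"travel":[-0.001,0,-0.01],"twist":0},
  {"travel":[-0.001,0,-0.02],"twist":0},
  {"travel":[-0.001,0,-0.03],"twist":0},
  {"travel":[-0.001,0,-0.04],"twist":0},
])

```text
time: 7.4
position: [608.8, -16.4, 197.1]
tcp_rot: [-1.936, -2.473, 0.001]
contact_force: [0.8, 0.1, -1.3]
gripper_width: 21.0
finger_force: 49.5
```

Request:
drive_tool([
  {"travel":[0,0,-0.01],"twist":0},
  {"travel":[0,0,-0.02],"twist":0},
  {"travel":[0,0,-0.02],"twist":0},
])

```text
time: 7.65
position: [608.5, -16.4, 188.4]
tcp_rot: [-1.936, -2.472, 0.002]
contact_force: [-0.6, 0.2, -1.5]
gripper_width: 21.1
finger_force: 49.5
```

Request:
drive_tool([
  {"travel":[0,0,-0.008],"twist":0},
  {"travel":[0,0,-0.016],"twist":0},
  {"travel":[0,0,-0.024],"twist":0},
  {"travel":[0,0,-0.024],"twist":0},
])

```text
time: 7.98
position: [609.2, -16.1, 179.8]
tcp_rot: [-1.936, -2.474, -0.001]
contact_force: [0.7, 1.7, -1.6]
gripper_width: 21.0
finger_force: 49.5
```

Request:
drive_tool([
  {"travel":[0,0,-0.008],"twist":0},
  {"travel":[0,0,-0.016],"twist":0},
  {"travel":[0,0,-0.024],"twist":0},
  {"travel":[0,0,-0.03],"twist":0},
  {"travel":[0,0,-0.03],"twist":0},
])

```text
time: 8.4
position: [609.0, -16.1, 167.4]
tcp_rot: [-1.936, -2.473, -0.0]
contact_force: [2.2, 1.6, -0.5]
gripper_width: 21.0
finger_force: 49.7
```

Request:
drive_tool([
  {"travel":[0,0,-0.008],"twist":0},
  {"travel":[0,0,-0.016],"twist":0},
  {"travel":[0,0,-0.024],"twist":0},
  {"travel":[0,0,-0.03],"twist":0},
  {"travel":[0,0,-0.03],"twist":0},
])

```text
time: 8.82
position: [608.6, -16.3, 155.2]
tcp_rot: [-1.936, -2.473, 0.001]
contact_force: [1.9, 2.3, -2.9]
gripper_width: 21.2
finger_force: 49.5
```

Request:
drive_tool([
  {"travel":[0,0,-0.005],"twist":0},
  {"travel":[0,0,-0.005],"twist":0},
  {"travel":[0,0,-0.005],"twist":0},
])

```text
time: 9.07
position: [608.8, -16.4, 153.9]
tcp_rot: [-1.936, -2.473, 0.001]
contact_force: [2.0, 2.1, -1.7]
gripper_width: 21.3
finger_force: 49.5
```

Request:
drive_tool([
  {"travel":[0,0,-0.005],"twist":0},
  {"travel":[0,0,-0.01],"twist":0},
  {"travel":[0,0,-0.01],"twist":0},
])

```text
time: 9.32
position: [609.0, -16.4, 150.1]
tcp_rot: [1.937, 2.474, 0.0]
contact_force: [2.7, 2.3, -1.0]
gripper_width: 21.3
finger_force: 49.8
```

Request:
drive_tool([
  {"travel":[0,0,-0.005],"twist":0},
  {"travel":[0,0,-0.005],"twist":0},
  {"travel":[0,0,-0.005],"twist":0},
])

```text
time: 9.57
position: [609.1, -16.3, 148.8]
tcp_rot: [1.936, 2.473, 0.001]
contact_force: [2.7, 2.3, 2.4]
gripper_width: 21.2
finger_force: 50.0
```

Request:
drive_tool([
  {"travel":[0,0,-0.003],"twist":0},
  {"travel":[0,0,-0.003],"twist":0},
  {"travel":[0,0,-0.003],"twist":0},
])

```text
time: 9.82
position: [609.2, -16.3, 148.2]
tcp_rot: [1.936, 2.473, 0.001]
contact_force: [2.6, 2.6, 5.3]
gripper_width: 20.8
finger_force: 50.5
```

Request:
drive_tool([
  {"travel":[0,0,0],"twist":0.07},
  {"travel":[0,0,0],"twist":0.14},
  {"travel":[0,0,0],"twist":0.2},
  {"travel":[0,0,0],"twist":0.27},
  {"travel":[0,0,0],"twist":0.33},
])

```text
time: 10.23
position: [609.5, -16.7, 148.3]
tcp_rot: [1.713, 2.631, 0.001]
contact_force: [2.7, 2.2, 5.2]
gripper_width: 21.2
finger_force: 50.4
```

```bash
cat > st.py <<'E'
from h import *
s=bot.sense(); r=s["tcp_rot"]; a=np.degrees(2*np.arctan2(r[1],r[0])-np.pi/2)%360
print(round(s["time"],2),s["position"].round(1),"yaw",a.round(2),s["contact_force"].round(1),s["moment"].round(3),s["gripper_width"])
E
python3 st.py
```

```text
10.23 [609.5 -16.7 148.3] yaw 23.86 [2.7 2.2 5.2] [ 0.5   -0.742 -0.109] 21.158325179933854
```

Request:
drive_tool([
  {"travel":[0,0,0],"twist":0.06},
  {"travel":[0,0,0],"twist":0.12},
  {"travel":[0,0,0],"twist":0.18},
  {"travel":[0,0,0],"twist":0.24},
  {"travel":[0,0,0],"twist":0.24},
])

```text
time: 10.65
position: [609.4, -16.6, 148.3]
tcp_rot: [1.544, 2.733, 0.001]
contact_force: [1.7, 1.9, 4.7]
gripper_width: 21.1
finger_force: 50.4
```

```bash
python3 st.py
```

```text
10.65 [609.4 -16.6 148.3] yaw 31.07 [1.7 1.9 4.7] [ 0.556 -0.67   0.01 ] 21.13377738260665
```

Request:
drive_tool([
  {"travel":[0,0,0],"twist":0.04},
  {"travel":[0,0,0],"twist":0.08},
  {"travel":[0,0,0],"twist":0.08},
])

```text
time: 10.9
position: [609.4, -16.5, 148.3]
tcp_rot: [1.488, 2.765, 0.001]
contact_force: [1.5, 1.7, 4.9]
gripper_width: 21.1
finger_force: 50.4
```

```bash
python3 st.py
```

```text
10.9 [609.4 -16.5 148.3] yaw 33.43 [1.5 1.7 4.9] [ 0.585 -0.688  0.02 ] 21.132013321449563
```

Request:
drive_tool([
  {"travel":[0,0,0],"twist":0.04},
  {"travel":[0,0,0],"twist":0.08},
  {"travel":[0,0,0],"twist":0.08},
])

```text
time: 11.15
position: [609.1, -16.7, 148.2]
tcp_rot: [1.43, 2.796, 0.0]
contact_force: [1.3, 1.4, 4.8]
gripper_width: 21.3
finger_force: 50.4
```

```bash
python3 st.py
```

```text
11.15 [609.1 -16.7 148.2] yaw 35.83 [1.3 1.4 4.8] [ 0.442 -0.478  0.029] 21.251439039233237
```

Request:
drive_tool([
  {"travel":[0,0,0],"twist":0.04},
  {"travel":[0,0,0],"twist":0.08},
  {"travel":[0,0,0],"twist":0.08},
])

```text
time: 11.4
position: [608.9, -16.9, 148.1]
tcp_rot: [1.371, 2.825, -0.001]
contact_force: [1.2, 1.5, 4.8]
gripper_width: 20.7
finger_force: 50.5
```

```bash
python3 st.py
```

```text
11.4 [608.9 -16.9 148.1] yaw 38.21 [1.2 1.5 4.8] [ 0.308 -0.265 -0.063] 20.687112652408818
```

Request:
drive_tool([
  {"travel":[0,0,0],"twist":0.04},
  {"travel":[0,0,0],"twist":0.08},
  {"travel":[0,0,0],"twist":0.08},
])

```text
time: 11.65
position: [608.8, -17.1, 148.1]
tcp_rot: [1.312, 2.853, -0.002]
contact_force: [0.3, 0.2, 5.3]
gripper_width: 20.9
finger_force: 50.5
```

```bash
python3 st.py
```

```text
11.65 [608.8 -17.1 148.1] yaw 40.6 [0.3 0.2 5.3] [ 0.242 -0.177  0.009] 20.886456396712507
```

Request:
drive_tool([
  {"travel":[0,0,0],"twist":0.04},
  {"travel":[0,0,0],"twist":0.1},
  {"travel":[0,0,0],"twist":0.1},
])

```text
time: 11.9
position: [608.7, -17.2, 148.1]
tcp_rot: [1.237, 2.887, -0.002]
contact_force: [0.4, 0.4, 5.3]
gripper_width: 21.3
finger_force: 50.5
```

```bash
python3 st.py
```

```text
11.9 [608.7 -17.2 148.1] yaw 43.63 [0.4 0.4 5.3] [ 0.173 -0.076 -0.028] 21.301671296824825
```

Request:
drive_tool([
  {"travel":[0,0,0],"twist":0.04},
  {"travel":[0,0,0],"twist":0.07},
  {"travel":[0,0,0],"twist":0.07},
])

```text
time: 12.15
position: [609.0, -17.3, 148.1]
tcp_rot: [1.185, 2.908, -0.002]
contact_force: [1.3, 0.3, 5.0]
gripper_width: 21.1
finger_force: 50.4
```

```bash
python3 st.py
```

```text
12.15 [609.  -17.3 148.1] yaw 45.67 [1.3 0.3 5. ] [ 0.121 -0.294 -0.12 ] 21.086071586565424
```

Request:
drive_tool([
  {"travel":[0,0,0],"twist":0.02},
  {"travel":[0,0,0],"twist":0.04},
  {"travel":[0,0,0],"twist":0.04},
])

```text
time: 12.4
position: [609.2, -17.3, 148.1]
tcp_rot: [1.155, 2.92, -0.001]
contact_force: [2.4, 0.5, 5.2]
gripper_width: 21.4
finger_force: 50.5
```

```bash
python3 st.py
```

```text
12.4 [609.2 -17.3 148.1] yaw 46.85 [2.4 0.5 5.2] [ 0.147 -0.435 -0.196] 21.377462744738043
```

The side force vanished at about 40° and the torque climbs steadily beyond 45°, which means the button is out and its flank is against the hole's edge. I'll turn back to the middle and let go.

Request:
drive_tool([
  {"travel":[0,0,0],"twist":-0.1},
  {"travel":[0,0,0],"twist":-0.22},
  {"travel":[0,0,0],"twist":-0.22},
  {"travel":[0,0,0],"twist":-0.22},
])

```text
time: 12.73
position: [608.7, -17.2, 148.0]
tcp_rot: [1.322, 2.849, -0.002]
contact_force: [-0.5, 0.2, 5.0]
gripper_width: 21.0
finger_force: 50.5
```

```bash
python3 st.py
```

```text
12.73 [608.7 -17.2 148. ] yaw 40.22 [-0.5  0.2  5. ] [ 0.089 -0.105 -0.079] 20.962628463189635
```

Request:
drive_tool([
  {"travel":[0,0,0],"twist":0},
  {"travel":[0,0,0],"twist":0},
  {"travel":[0,0,0],"twist":0},
  {"travel":[0,0,0],"twist":0},
  {"travel":[0,0,0],"twist":0},
], fingers=-1)

```text
time: 13.15
position: [608.6, -16.5, 146.5]
tcp_rot: [-1.32, -2.849, 0.001]
contact_force: [0.4, -0.5, 0.1]
gripper_width: 79.6
finger_force: 0.0
```

Request:
drive_tool([
  {"travel":[0,0,0],"twist":0},
  {"travel":[0,0,0],"twist":0},
  {"travel":[0,0,0],"twist":0},
])

```text
time: 13.4
position: [608.9, -16.4, 147.1]
tcp_rot: [-1.321, -2.85, 0.0]
contact_force: [0.4, -0.1, -1.4]
gripper_width: 85.5
finger_force: 0.0
```

```bash
python3 st.py
```

```text
13.4 [608.9 -16.4 147.1] yaw 40.28 [ 0.4 -0.1 -1.4] [-0.04   0.017  0.033] 85.51326823282656
```

Now I'll rise, then back away in a direction that lets the wrist camera see the hole side.

Request:
drive_tool([
  {"travel":[0,0,0.05],"twist":0},
  {"travel":[0,0,0.12],"twist":0},
  {"travel":[0,0,0.2],"twist":0},
  {"travel":[0,0,0.28],"twist":0},
  {"travel":[0,0,0.3],"twist":0},
])

```text
time: 13.82
position: [609.9, -16.4, 273.9]
tcp_rot: [1.317, 2.843, 0.005]
contact_force: [1.4, -0.5, 0.7]
gripper_width: 85.1
finger_force: 0.0
```

Request:
drive_tool([
  {"travel":[0.02,-0.02,0],"twist":-0.23},
  {"travel":[0.04,-0.04,0],"twist":-0.46},
  {"travel":[0.06,-0.06,0],"twist":-0.7},
  {"travel":[0.08,-0.08,0],"twist":-0.9},
  {"travel":[0.1,-0.1,0],"twist":-1},
])

```text
time: 14.23
position: [649.3, -56.7, 266.6]
tcp_rot: [-2.02, -2.406, 0.0]
contact_force: [0.0, -0.7, -0.5]
gripper_width: 85.4
finger_force: 0.0
```

```bash
python3 - <<'E'
from h import *
s=bot.sense(); print(s["time"],s["position"])
c=calibration("wrist"); p,d=snapshot("wrist"); cv2.imwrite("pics/w3.png",np.clip(p*1.4,0,255).astype(np.uint8))
for n in("top","side"):
    p,d=snapshot(n); Q=cloud(d,calibration(n)).reshape(-1,3)
    q=Q[(np.hypot(*(Q[:,:2]-[609,-17]).T)<35)&(Q[:,2]>196)&(Q[:,2]<225)]
    if len(q)>4: print(n,len(q),q.mean(0),np.median(q[:,2]),cv2.minAreaRect(q[:,:2].astype(np.float32)))
E
```

```text
14.2333 [649.26827959 -56.7373781  266.63899116]
top 35 [616.93449438 -27.33332314 207.01133174] 206.83920418563235 ((618.297119140625, -27.22159767150879), (27.250612258911133, 14.655344009399414), 80.0184097290039)
side 114 [604.82289576 -20.62460854 204.37647884] 205.33735032516046 ((606.9724731445312, -18.12747573852539), (24.774002075195312, 43.246665954589844), 43.14872360229492)
```

View pics/w3.png

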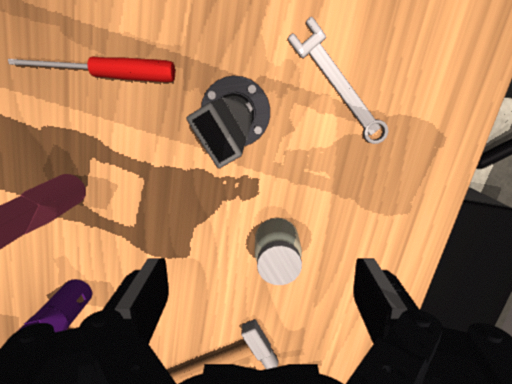

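The nozzle stands upright on the port, its top at about 206 mm (fully seated). The bright button shows through the hole at about (248,103).

```bash
python3 -c "
from bench import job_done
print(job_done())"
```

```text
the job is handed in; nothing more can be done
None
```

The nozzle is on the port, seated on the seal with the button out through the hole, and released; I handed the job in at about 14 s (the verdict was not shown), with a pressing force of about 7 N at most and nothing else on the bench touched.

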